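# Put the swapped lubricator canisters right and bring the supply back on

### The arm

A 6-joint arm with a two-finger parallel gripper is mounted at the origin on a cart in front of the work surface, level with it; the furniture and walls round the work are solid. World frame = base frame: x ahead of the robot, y to its left, z up, the work surface at z = 0. Lengths are in m, angles in degrees, forces in N, time in s.
With the tool pointing down it reaches from about 0.4 to 0.825 m from the base axis. Payload 7 kg.
Tool frame: the origin (TCP) lies at the centre of the arm's flange, where the gripper is bolted on; the fingertips stand 178 mm ahead of it and the grasp point (between the pads) lies 159 mm ahead of it (r.tips_ahead is the z of the fingertips in the tool frame, in m); z points along the fingers, y is the line along which they close (so a half turn about z gives the same grasp; the last joint's range is limited). The gripper opens to 88 mm and grips with 3 to 60 N. Pads are 19 mm wide; open, the fingers measure 130 mm over their backs; the gripper's body (78 mm by 193 mm) begins 47 mm behind the grasp point.
Start: joints at [-58.78, 20.546, 0.682, 0, -70.136, -16.507], TCP at [0.171, -0.653, 0.405] pointing down, gripper open.
Joint ranges: [-176.03, 176.03], [-82.01, 121.73], [-58.28, 71.71], [-173.87, 95.51], [-174.79, -0.11], [-173.66, 173.66]. Speed limits (degrees/s): [136.94, 136.94, 172.46, 180, 180, 180].

### API

Orientations are given as [roll, pitch, yaw] about the fixed x, y, z axes, in that order (R = Rz(yaw) Ry(pitch) Rx(roll)).
In Python, from plant import r gives the robot as it stands. The module is installed in compiled form; this text tells all that it offers.
- The arm moves only by the shell command python3 -m pendant 'ROWS' [FORCE]. ROWS is JSON, a list that holds one entry, the list of rows, each a list of 7 numbers: the shift along the tool's x, y, z in m, then the turn, a rotation vector about the tool's x, y, z in degrees, then the gripper command: -1 is shut, 1 is fully open, values between are in proportion. A call has 1 to 5 rows; each row is the pose to reach, as a shift and turn from the pose commanded when the call began, along the tool's axes at that moment; what a row does not reach only later rows make up. A row lasts 1/10 s, in which the tool goes at most 50 mm and 8.59 degrees, less where a joint would pass 70% of its speed; a pose out of reach is approached as far as the arm can. A call with a gripper value outside its range is refused whole. The fingers move at their own pace and stop on an object; FORCE is the grip in N (left out, the last holds). Time passes only in rows, so rows that repeat a pose let the fingers close. It gives the time, the measured TCP pose, the force, the opening and the grip force at its end, in the units of the state.
- r.get_state(): the state, without advancing time (a new reading comes with each control period).
- r.capture(name): name is "scene" or "top"; returns the picture (400x640x3 uint8, red, green, blue); there is no depth.
- r.camera_params(name): a dict with "fx", "fy", "cx", "cy" (pixels), "R" (3x3) and "t" (3): a world point X has camera coordinates R X + t. Camera axes: x right, y down, z forward; pixel columns grow to the right and rows downward; lengths in m; the calibration is good to about 2 mm. A picture is of the moment at which its call begins. camera_params takes no time and is no camera call.
- r.close_job(): hands the job in; it is judged then, once.
The state is a dict: "time_s": time; "joints": joint angles; "qd": joint speeds; "joint_torque": joint torques, N m; "tcp_pos": TCP position; "eef_rot": TCP orientation; "contact_force": force on the tool from outside, world axes, zero at the start; "moment": the same for the moment, N m; "gripper_width": finger opening in m; "gripper_force": force on a finger pad.
Only numpy, scipy, OpenCV 4.12 (cv2) and the standard library are available. Lean on these libraries where they do the work, as an engineer would, in place of code of your own. Each camera call takes 0.05 s, during which the arm holds its last target. There are 200 camera calls.

### The job

The red and the yellow lubricator canister stand on each other's pads: first turn the supply valve fully shut, then swap the two canisters, parking one on the grey spare pad on the way, so that each ends up standing upright with its whole base on the pad of its own colour, and clear the loose fastenings (bolts, nut, catch; only some may be there) from the table into the green tray. Handle canisters only while the valve is shut, and only when they are right and every fastening is in the tray open the valve halfway, pointer at the green mark (45 degrees). Let go of everything and leave the tape measure, tin and spanner where they are.

Things in the scene. Friction and masses are not known exactly. Their poses are not given: they have to be found in the camera images.
- stand: aluminium plate, 165 x 460 x 10 mm, fixed to the table. Origin on the table, z up, x away from the robot, y left along the row of three pads (x = 0, y = +110, 0, -110 mm); plate from y = -285 to +175, x = -75 to +90 mm, top at z = 10 mm. A copper manifold pipe (12 mm thick, top 23 mm above the table) runs along its back at x = +78 mm; the valve is at x = -10, y = -225 mm
- pad_red: red round inlay, 72 mm across, level with the top of the stand's plate; origin at its centre on the plate's top, z up. Which pad is which of the three places varies
- pad_yellow: yellow round inlay, 72 mm across, level with the top of the stand's plate; origin at its centre on the plate's top, z up
- pad_spare: grey round inlay, 72 mm across, level with the top of the stand's plate, free at the start; origin at its centre on the plate's top, z up
- canister_red: red upright canister, 52 mm diameter from its foot to 50 mm height, black cap 32 mm diameter above that, 72 mm high in all, about 0.25 kg, heavy foot; origin at the centre of its underside, z up. At the start it stands on the yellow pad
- canister_yellow: yellow canister of the same shape and size; origin at the centre of its underside, z up. At the start it stands on the red pad
- valve_handle (a joint): supply valve at the stand's right: black bar handle with yellow pointer end over a white dial. 0 = shut (pointer to the stand's -x, to the robot, red mark), grows counterclockwise from above, 0.785 = half open (green mark), 1.571 = fully open (pointer to the stand's -y, big black mark); stops at both ends, small marks every 15 degrees. Stays where left (0.06 N m). Starts at 0.95 to 1.5
- valve_grip (a point): point on the valve's axis at the middle of the handle's bar (about 70 mm above the table); the bar is 66 mm long, 13 mm wide, 24 mm high (12 mm above and below this point), its length along this point's x, pointer end at -x; the white dial, 94 mm across, is 22 mm below this point
- bolt_1: dark hexagon bolt lying down, 52 mm long, shank 10 mm thick along its y, head 18 mm wide and 16 mm high at its +y end; origin at the middle of its underside. May be absent; lies on the table in front of the stand at the start.
- bolt_2: second bolt, the same. May be absent; lies on the table in front of the stand at the start.
- nut: hexagon nut lying flat, 19 mm across flats (along its x), 22 mm over corners (y), 10 mm high; origin at the centre of its underside. May be absent; lies on the table in front of the stand at the start.
- catch: bright zinc toggle catch lying flat, 30 mm wide (x), 68 mm long (y); base strip 3 mm thick from y = -28 to +34 mm, with a roll 24 mm wide and 22 mm high at y = +7 to +27 mm, by which it is best held; origin at the middle of its underside. May be absent; lies on the table in front of the stand at the start.
- tray: green open tray, 220 mm along its x, 140 mm along its y, walls 4 mm thick and 30 mm high, floor 4 mm; fixed to the table at the left of the stand; origin at the centre of its underside
- tape_measure: yellow tape measure, 40 x 78 x 62 mm, behind and left of the stand; bystander, origin at the middle of its underside
- tin: food tin, 58 mm diameter, 72 mm high, behind the stand; bystander, origin at the centre of its underside
- spanner: open-ended spanner lying flat, 48 x 201 x 8 mm, near the robot on the right; bystander, origin at its middle

How it is judged (in metres and radians):
On the way, in this order (a step that is already met when the one before it is completed fails the run):
1. the supply valve is turned fully shut (value of joint valve_handle below 0.07 rad), for 0.2 s.
2. with the valve shut, one canister is parked on the grey spare pad and let go (value of joint valve_handle below 0.07 rad and contact force between the fingers and canister_red below 0.3 N and contact force between the fingers and canister_yellow below 0.3 N and ((horizontal distance between canister_red and pad_spare below 0.014 m and angle between canister_red's own z axis and vertical below 0.1 rad and z of canister_red in the frame of stand below 0.016 m) or (horizontal distance between canister_yellow and pad_spare below 0.014 m and angle between canister_yellow's own z axis and vertical below 0.1 rad and z of canister_yellow in the frame of stand below 0.016 m))), for 0.2 s.
3. with the valve shut, each canister stands on the pad of its own colour, let go, and every fastening is in the tray (value of joint valve_handle below 0.07 rad and contact force between the fingers and canister_red below 0.3 N and contact force between the fingers and canister_yellow below 0.3 N and horizontal distance between canister_red and pad_red below 0.014 m and angle between each of canister_red, canister_yellow's own z axis and vertical below 0.1 rad and z of each of canister_red, canister_yellow in the frame of stand below 0.016 m and horizontal distance between canister_yellow and pad_yellow below 0.014 m and x of bolt_1 in the frame of tray between -0.108 and 0.108 m and y of bolt_1 in the frame of tray between -0.068 and 0.068 m and z of each of bolt_1, bolt_2, nut, catch in the frame of tray below 0.032 m and contact force between the fingers and bolt_1 below 0.3 N and x of bolt_2 in the frame of tray between -0.108 and 0.108 m and y of bolt_2 in the frame of tray between -0.068 and 0.068 m and contact force between the fingers and bolt_2 below 0.3 N and x of nut in the frame of tray between -0.108 and 0.108 m and y of nut in the frame of tray between -0.068 and 0.068 m and contact force between the fingers and nut below 0.3 N and x of catch in the frame of tray between -0.108 and 0.108 m and y of catch in the frame of tray between -0.068 and 0.068 m and contact force between the fingers and catch below 0.3 N), for 0.2 s.
4. the valve is opened halfway (value of joint valve_handle between 0.675 and 0.895 rad), for 0.3 s.
At the end, for the whole second after the job is handed in: each canister stands upright (within 0.1 rad) on the plate within 14 mm of the centre of the pad of its own colour, every fastening present lies in the tray, the valve stands at 0.785 rad within 0.11 rad, everything is released and at rest (all of step 4 and contact force between the fingers and canister_red below 0.3 N and contact force between the fingers and canister_yellow below 0.3 N and horizontal distance between canister_red and pad_red below 0.014 m and angle between each of canister_red, canister_yellow's own z axis and vertical below 0.1 rad and z of each of canister_red, canister_yellow in the frame of stand below 0.016 m and horizontal distance between canister_yellow and pad_yellow below 0.014 m and x of bolt_1 in the frame of tray between -0.108 and 0.108 m and y of bolt_1 in the frame of tray between -0.068 and 0.068 m and z of each of bolt_1, bolt_2, nut, catch in the frame of tray below 0.032 m and contact force between the fingers and bolt_1 below 0.3 N and x of bolt_2 in the frame of tray between -0.108 and 0.108 m and y of bolt_2 in the frame of tray between -0.068 and 0.068 m and contact force between the fingers and bolt_2 below 0.3 N and x of nut in the frame of tray between -0.108 and 0.108 m and y of nut in the frame of tray between -0.068 and 0.068 m and contact force between the fingers and nut below 0.3 N and x of catch in the frame of tray between -0.108 and 0.108 m and y of catch in the frame of tray between -0.068 and 0.068 m and contact force between the fingers and catch below 0.3 N and linear speed of each of canister_red, canister_yellow, bolt_1, bolt_2, nut, catch below 0.03 m/s and contact force between the fingers and stand below 0.3 N); the robot touches nothing.
It fails at once if the fingers touch a canister while the valve is open (above 0.15 rad) (value of joint valve_handle above 0.15 rad and (contact force between the fingers and canister_red above 0.5 N or contact force between the fingers and canister_yellow above 0.5 N)).
It fails at once if the tape measure, the tin or the spanner is moved more than 3 cm (distance of any of tape_measure, tin, spanner from where it was at the start of the episode above 0.03 m).
Of bolt_1, bolt_2, nut, catch only 3 to 4 are there at a start; the rules pass over those that are not, and their reading is None.
At some moment in a run one of canister_red, canister_yellow, nut may be knocked a few centimetres aside while the robot is not near it.
Once in a run the grip may slacken for a moment while it holds something.
It also fails if it takes over 210 s, if anything falls off the work surface, if the arm or the gripper's body presses on something with over 40 N, if the wrist force passes 120 N, or if a joint passes its speed limit or range.

## Working session

There is one attempt and no reset: what is moved stays moved. The work goes in short steps, Python scripts to look and compute and a shell command to move; the robot and the scene stay as the last step left them, time stands still between calls to the robot, and variables do not carry over. Pictures are saved under pics/ and viewed, at most 14 in all, crops included, and the job is handed in when it is done.

```bash
mkdir -p pics
python3 - <<'E'
from plant import r
import cv2,numpy as np
for n in("scene","top"):
    im=r.capture(n); cv2.imwrite(f"pics/{n}0.png",im[:,:,::-1])
    p=r.camera_params(n); print(n,p)
s=r.get_state();print(s["time_s"],s["tcp_pos"],s["eef_rot"],s["gripper_width"])
E
```

```text
scene {'fx': 408.948955535943, 'fy': 408.948955535943, 'cx': 321.9673129786123, 'cy': 201.75121930611246, 'R': array([[-0.51369728, -0.85774812, -0.01957688],
       [-0.3439143 ,  0.22676407, -0.91120854],
       [ 0.78602675, -0.46135259, -0.41147993]]), 't': array([0.39350448, 0.22902954, 0.6915938 ])}
top {'fx': 425.3583180693296, 'fy': 425.3583180693296, 'cx': 323.9713816255398, 'cy': 196.34265336148593, 'R': array([[ 0.00439976, -0.99996855, -0.00659888],
       [-0.99773425, -0.00394672, -0.06716243],
       [ 0.06713427,  0.00687943, -0.99772023]]), 't': array([0.10115577, 0.57711832, 1.11015663])}
0.1 [ 0.17137294 -0.65269467  0.40382501] [ 1.79915113e+02 -7.59113520e-03 -1.65293219e+02] 0.08798807054813218
```

View pics/scene0.png

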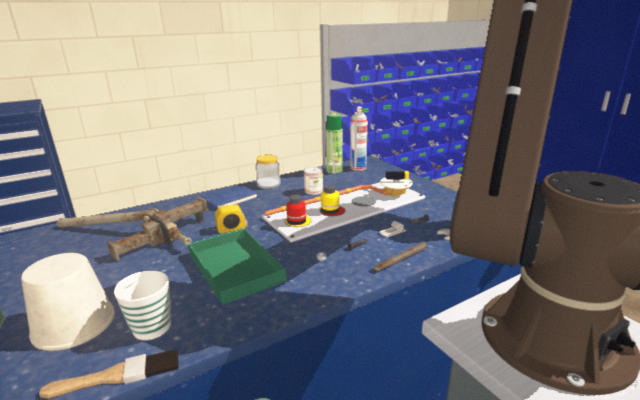

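View pics/top0.png

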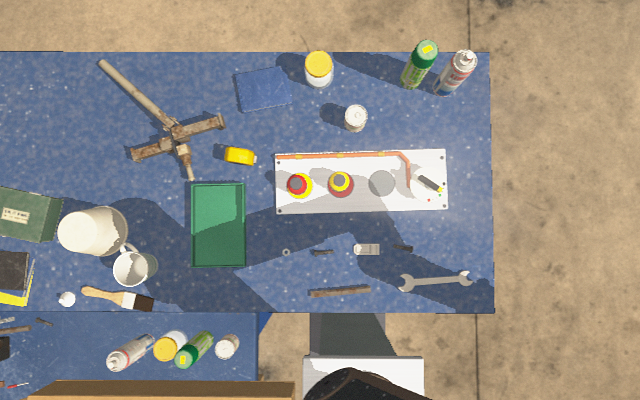

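The top view shows the red canister on the left pad (yellow, ~300,185), the yellow one on the middle pad (red, ~341,183) and the spare pad at (382,184). The valve is at ~(430,184), the nut at (286,252), a bolt at (322,252), the catch at (367,249), a second bolt at (403,248) and the tray at (218,225).

```bash
cat > h.py <<'E'
from plant import r
import cv2,numpy as np
def ray(px,z,n="top"):
    p=r.camera_params(n);R=np.array(p["R"]);t=np.array(p["t"])
    d=R.T@np.array([(px[0]-p["cx"])/p["fx"],(px[1]-p["cy"])/p["fy"],1]);c=-R.T@t
    return c+d*(z-c[2])/d[2]
def proj(X,n="top"):
    p=r.camera_params(n);c=np.array(p["R"])@np.array(X)+np.array(p["t"])
    return np.array([p["fx"]*c[0]/c[2]+p["cx"],p["fy"]*c[1]/c[2]+p["cy"]])
def cap(name,n="top"):
    im=np.array(r.capture(n))[:,:,::-1].copy(); cv2.imwrite(f"pics/{name}.png",im); return im
def blobs(mask,amin=8):
    cs,_=cv2.findContours(mask.astype(np.uint8),cv2.RETR_EXTERNAL,cv2.CHAIN_APPROX_NONE)
    return [c for c in cs if cv2.contourArea(c)>=amin]
def crop(im,x0,y0,x1,y1,s,name):
    cv2.imwrite(f"pics/{name}.png",cv2.resize(im[y0:y1,x0:x1],None,fx=s,fy=s,interpolation=cv2.INTER_CUBIC))
E
python3 - <<'E'
from h import *
im=cv2.imread("pics/top0.png")
crop(im,265,140,455,285,4,"c1")
hsv=cv2.cvtColor(im,cv2.COLOR_BGR2HSV).astype(int);H,S,V=hsv[...,0],hsv[...,1],hsv[...,2]
roi=np.zeros(H.shape,bool);roi[140:220,265:455]=1
for c in blobs((S<60)&(V>150)&roi,300):
    q=cv2.minAreaRect(c);print("plate",q,[ray(b,.01).round(4)[:2] for b in cv2.boxPoints(q)])
roi[:]=0;roi[175:275,185:250]=1
for c in blobs((H>50)&(H<90)&(S>80)&roi,300):
    q=cv2.minAreaRect(c);print("tray",q,[ray(b,.03).round(4)[:2] for b in cv2.boxPoints(q)])
E
```

```text
plate ((364.49993896484375, 179.49996948242188), (178.99996948242188, 78.99998474121094), -0.0) [array([0.5162, 0.2342]), array([0.7296, 0.2368]), array([ 0.7311, -0.2465]), array([ 0.5182, -0.2431])]
tray ((217.99998474121094, 224.99996948242188), (53.99999237060547, 83.99998474121094), 0.0) [array([0.3899, 0.4495]), array([0.61  , 0.4551]), array([0.6105, 0.3122]), array([0.3906, 0.3085])]
```

View pics/c1.png

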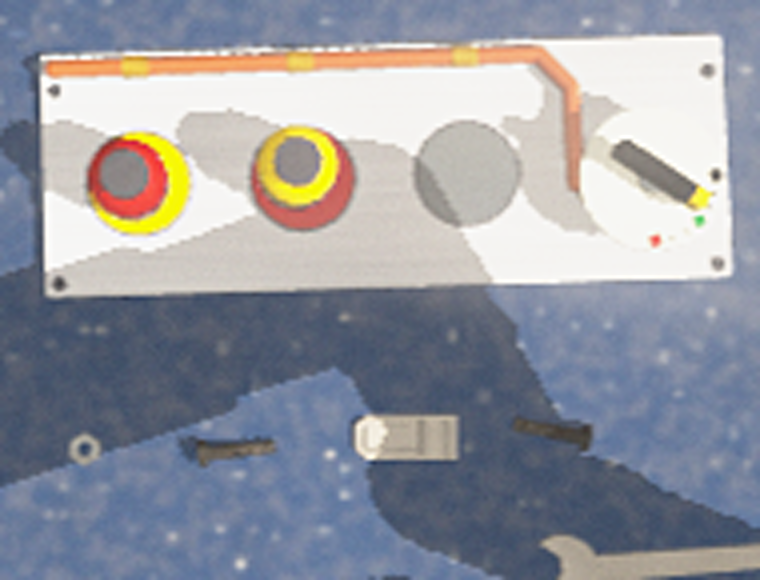

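The crop shows the plate corners at (40,57), (722,36), (733,273) and (46,297), the valve handle from (620,150) to the pointer (702,198), and the spare pad at (468,174). The bolt heads are at (205,452) and (583,437), the nut is at (85,449), and the catch spans 353–458, with its roll probably at the left.

```bash
cat >> h.py <<'E'
def c1(x,y): return np.array([265+(x+.5)/4-.5,140+(y+.5)/4-.5])
def stand():
    W=np.array([ray(c1(*q),.01)[:2] for q in((40,57),(722,36),(733,273),(46,297))])
    L=np.array([(90,175),(90,-285),(-75,-285),(-75,175)])/1000.
    a=L-L.mean(0);b=W-W.mean(0)
    th=np.arctan2((a[:,0]*b[:,1]-a[:,1]*b[:,0]).sum(),(a*b).sum())
    Rm=np.array([[np.cos(th),-np.sin(th)],[np.sin(th),np.cos(th)]])
    return Rm,W.mean(0)-Rm@L.mean(0),th,W-(W.mean(0)+a@Rm.T)
E
python3 - <<'E'
from h import *
Rm,o,th,res=stand();print("stand",o,np.degrees(th),res.round(4).tolist())
for n,l in dict(left=(0,.11),mid=(0,0),right=(0,-.11),valve=(-.01,-.225)).items():print(n,(o+Rm@np.array(l)).round(4))
print("spare seen",ray(c1(468,174),.01).round(4))
print("redcap",ray(c1(124,174),.082).round(4),"yelcap",ray(c1(298,159),.082).round(4))
a=ray(c1(618,150),.08);b=ray(c1(706,202),.08);print("handle",a,b,np.degrees(np.arctan2(*(b-a)[1::-1])),"mid",(a+b)/2)
for n,a,b in(("bolt1",(274,447),(200,453)),("bolt2",(515,424),(590,440)),("catch",(458,438),(353,438))):
    a=ray(c1(*a),.008);b=ray(c1(*b),.008);print(n,a[:2].round(4),b[:2].round(4),((a+b)/2)[:2].round(4),np.degrees(np.arctan2(*(b-a)[1::-1])).round(1),np.linalg.norm(b-a).round(4))
print("nut",ray(c1(85,449),.01).round(4))
im=cap("s1","scene")
u=np.array([proj((.45,y,0),"scene") for y in(.25,-.2)]);print(u)
crop(im,300,165,460,275,5,"c2")
E
```

```text
stand [0.60972181 0.05949436] 2.0871768846827568 [[-0.0016, -0.0003], [-0.0025, -0.0002], [0.0027, 0.0008], [0.0015, -0.0003]]
left [0.6057 0.1694]
mid [0.6097 0.0595]
right [ 0.6137 -0.0504]
valve [ 0.6079 -0.1657]
spare seen [ 0.6135 -0.0509  0.01  ]
redcap [0.6055 0.1746 0.082 ] yelcap [0.6154 0.0652 0.082 ]
handle [ 0.62208775 -0.13626142  0.08      ] [ 0.58945527 -0.19110126  0.08      ] -120.75479073500813 mid [ 0.60577151 -0.16368134  0.08      ]
bolt1 [0.4308 0.0786] [0.4266 0.1279] [0.4287 0.1032] 94.9 0.0494
bolt2 [ 0.4468 -0.0816] [ 0.4365 -0.1313] [ 0.4416 -0.1064] -101.7 0.0508
catch [ 0.4374 -0.0437] [0.437  0.0261] [ 0.4372 -0.0088] 90.3 0.0698
nut [0.429  0.2042 0.01  ]
[[299.05819375 259.33988469]
 [441.99802377 212.14601996]]
```

View pics/c2.png

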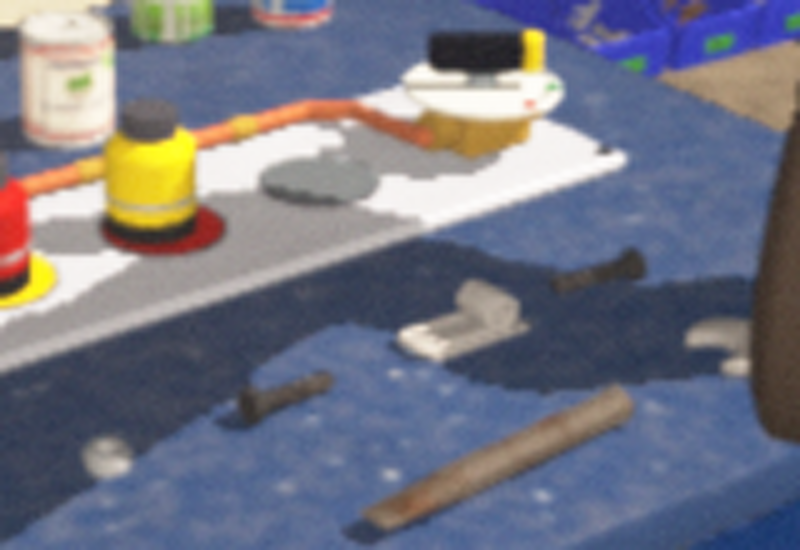

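Correction from this view: the catch's roll is at the robot-right end (crop 490,310), so its +y points to world −y. Next I go above the valve.

```bash
cat >> h.py <<'E'
from scipy.spatial.transform import Rotation as Ro
def to(x,y,z,psi):
    s=r.get_state();R0=Ro.from_euler('xyz',s["eef_rot"],degrees=True)
    d=R0.inv().apply(np.array([x,y,z])-s["tcp_pos"])
    rv=(R0.inv()*Ro.from_euler('xyz',[180,0,psi],degrees=True)).as_rotvec(degrees=True)
    print("to",d.round(4),rv.round(2))
E
cat > st.py <<'E'
import sys
from h import *
s=r.get_state();print(round(s["time_s"],2),np.round(s["tcp_pos"],4),np.round(s["eef_rot"],2),"w",round(s["gripper_width"],4))
if len(sys.argv)>1:to(*map(float,sys.argv[1:5]))
E
python3 st.py .607 -.165 .30 -120.75
```

```text
0.15 [ 0.1714 -0.6527  0.4039] [ 1.7993e+02 -1.0000e-02 -1.6529e+02] w 0.0876
to [-0.5452  0.361   0.1043] [ 7.000e-02  2.000e-02 -4.454e+01]
```

```bash
python3 -m pendant '[[[-0.545,0.361,0,0,0,-44.5,1],[-0.545,0.361,0,0,0,-44.5,1],[-0.545,0.361,0,0,0,-44.5,1],[-0.545,0.361,0,0,0,-44.5,1],[-0.545,0.361,0,0,0,-44.5,1]]]' 40; python3 st.py .607 -.165 .30 -120.75
```

```text
time_s: 0.65
tcp_pos: [0.3388, -0.4647, 0.4046]
eef_rot: [180.0, 0.0, -122.0]
contact_force: [0.4, -0.5, 0.5]
gripper_width: 0.0875
gripper_force: 0.0
0.65 [ 0.3388 -0.4647  0.4046] [ 179.99    0.   -121.98] w 0.0875
to [-0.3963 -0.0688  0.1046] [ 0.01  0.   -1.23]
```

```bash
python3 -m pendant '[[[-0.396,-0.069,0.1,0,0,-1.2,1],[-0.396,-0.069,0.1,0,0,-1.2,1],[-0.396,-0.069,0.1,0,0,-1.2,1],[-0.396,-0.069,0.1,0,0,-1.2,1],[-0.396,-0.069,0.1,0,0,-1.2,1]]]'; python3 st.py .607 -.165 .30 -120.75
```

```text
time_s: 1.15
tcp_pos: [0.5018, -0.2849, 0.3439]
eef_rot: [-180.0, 0.0, -121.1]
contact_force: [1.3, -0.3, 0.6]
gripper_width: 0.0875
gripper_force: 0.0
1.15 [ 0.5018 -0.2849  0.3439] [-1.7999e+02  1.0000e-02 -1.2111e+02] w 0.0875
to [-0.157  -0.0281  0.0439] [-0.01  0.01 -0.36]
```

```bash
python3 -m pendant '[[[-0.157,-0.028,0.044,0,0,0,1],[-0.157,-0.028,0.044,0,0,0,1],[-0.157,-0.028,0.044,0,0,0,1],[-0.157,-0.028,0.044,0,0,0,1],[-0.157,-0.028,0.044,0,0,0,1]]]'
python3 - <<'E'
from h import *
to(.607,-.165,.235,-120.75)
im=cap("t2")
a=cap("s2","scene")
x,y=proj((.607,-.165,.07),"scene").astype(int)
A=cv2.resize(a[y-50:y+50,x-70:x+70],None,fx=4,fy=4,interpolation=cv2.INTER_CUBIC);cv2.imwrite("pics/c3.png",A)
# green/red dial marks unobstructed check from the first picture
E
```

```text
time_s: 1.65
tcp_pos: [0.6071, -0.1647, 0.2987]
eef_rot: [179.9, -0.1, -121.0]
contact_force: [-0.5, -0.9, 0.2]
gripper_width: 0.0878
gripper_force: 0.0
to [ 0.0002 -0.0002  0.0637] [ 0.11 -0.06 -0.21]
```

View pics/c3.png

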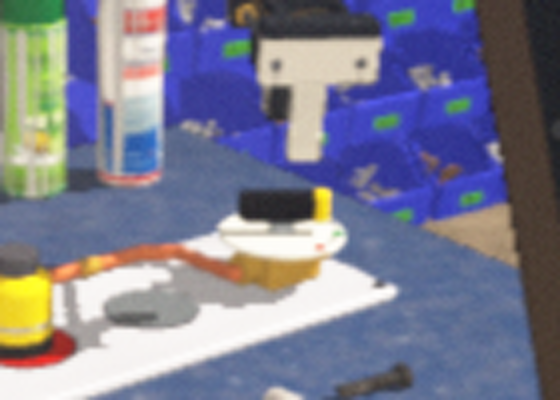

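The fingertip is at crop (305,160) and the bar spans 240–330. I'll check that against the projection.

Run:
```python
from h import *
o=proj((.607,-.165,.07),"scene").astype(int)-[70,50]
ty=np.array([-.859,.511,0]);bx=np.array([-.511,-.859,0])
f=lambda X:((proj(X,"scene")-o)*4).round(1)
c=np.array([.607,-.165,.121])
print("tip near/far",f(c+ty*.055),f(c-ty*.055))
for cc in((.607,-.165,.07),(.605,-.163,.07)):
    print("bar ends",f(np.array(cc)+bx*.033),f(np.array(cc)-bx*.033))
```

```text
tip near/far [299.6 161.3] [273.8 113.9]
bar ends [326.7 201.3] [237.9 203. ]
bar ends [326.5 202.6] [237.5 204.3]
```

It agrees within about 2 mm, so down.

```bash
python3 -m pendant '[[[0,0,0.04,0,0,0,1],[0,0,0.063,0,0,0,1],[0,0,0.063,0,0,0,-1],[0,0,0.063,0,0,0,-1],[0,0,0.063,0,0,0,-1]]]' 20;python3 -m pendant '[[[0,0,0,0,0,0,-1],[0,0,0,0,0,0,-1],[0,0,0,0,0,0,-1],[0,0,0,0,0,0,-1],[0,0,0,0,0,0,-1]]]'; python3 st.py .607 -.165 .235 -180
```

```text
time_s: 2.25
tcp_pos: [0.6064, -0.1674, 0.2393]
eef_rot: [-179.9, 0.1, -121.1]
contact_force: [0.0, -0.3, -0.1]
gripper_width: 0.0692
gripper_force: 0.0
time_s: 2.75
tcp_pos: [0.606, -0.1666, 0.2374]
eef_rot: [-180.0, 0.0, -121.1]
contact_force: [0.4, 0.3, -0.4]
gripper_width: 0.0287
gripper_force: 0.0
2.75 [ 0.606  -0.1666  0.2374] [-179.99    0.   -121.11] w 0.0287
to [-0.0019  0.      0.0024] [-0.000e+00  1.000e-02  5.889e+01]
```

```bash
python3 -m pendant '[[[-0.002,0,0.002,0,0,0,-1],[-0.002,0,0.002,0,0,0,-1],[-0.002,0,0.002,0,0,0,-1],[-0.002,0,0.002,0,0,0,-1],[-0.002,0,0.002,0,0,0,-1]]]'; python3 st.py .607 -.165 .235 -180
```

```text
time_s: 3.25
tcp_pos: [0.607, -0.1649, 0.2349]
eef_rot: [180.0, 0.0, -121.1]
contact_force: [0.8, 1.2, -3.9]
gripper_width: 0.0131
gripper_force: 19.8
3.25 [ 0.607  -0.1649  0.2349] [ 179.98    0.   -121.12] w 0.0131
to [ 0.0001 -0.0001 -0.0001] [ 2.000e-02 -1.000e-02  5.888e+01]
```

```bash
python3 -m pendant '[[[0,0,0,0,0,8,-1],[0,0,0,0,0,16,-1],[0,0,0,0,0,24,-1],[0,0,0,0,0,32,-1],[0,0,0,0,0,40,-1]]]';python3 -m pendant '[[[0,0,0,0,0,8,-1],[0,0,0,0,0,14,-1],[0,0,0,0,0,17,-1],[0,0,0,0,0,19,-1],[0,0,0,0,0,19,-1]]]'; python3 -c "
from h import *
s=r.get_state();print(s['moment'],s['eef_rot'],s['tcp_pos'])"
```

```text
time_s: 3.75
tcp_pos: [0.6069, -0.1648, 0.235]
eef_rot: [180.0, -0.0, -161.4]
contact_force: [0.7, 1.1, -3.0]
gripper_width: 0.0129
gripper_force: 20.0
time_s: 4.25
tcp_pos: [0.6068, -0.1647, 0.235]
eef_rot: [180.0, -0.1, 179.9]
contact_force: [-0.6, 3.1, -2.4]
gripper_width: 0.0128
gripper_force: 20.4
[0.95362378 0.11634182 0.45071228] [ 1.79985367e+02 -5.02387451e-02  1.79898428e+02] [ 0.60680285 -0.16470192  0.23498927]
```

Moment against the stop: shut. Release and rise.

```bash
python3 -m pendant '[[[0,0,0,0,0,0,1],[0,0,0,0,0,0,1],[0,0,0,0,0,0,1],[0,0,0,0,0,0,1],[0,0,-0.05,0,0,0,1]]]' 30; python3 -m pendant '[[[0,0,-0.05,0,0,0,1],[0,0,-0.06,0,0,0,1],[0,0,-0.06,0,0,0,1]]]'; python3 st.py .605 .172 .32 -90;python3 - <<'E'
from h import *
im=cap("t3");a=cap("s3","scene")
x,y=proj((.607,-.165,.07),"scene").astype(int)
A=cv2.resize(a[y-30:y+70,x-150:x+30],None,fx=4,fy=4,interpolation=cv2.INTER_CUBIC);cv2.imwrite("pics/c4.png",A)
E
```

```text
time_s: 4.75
tcp_pos: [0.6047, -0.1649, 0.2793]
eef_rot: [179.9, -0.7, 179.8]
contact_force: [1.8, 0.2, 0.2]
gripper_width: 0.0474
gripper_force: 0.0
time_s: 5.05
tcp_pos: [0.6076, -0.1652, 0.3486]
eef_rot: [-180.0, 0.3, 179.9]
contact_force: [0.0, -0.1, -1.2]
gripper_width: 0.0716
gripper_force: 0.0
5.05 [ 0.6076 -0.1652  0.3486] [-179.99    0.34  179.89] w 0.0716
to [0.0034 0.3372 0.0285] [ -0.27   0.26 -90.11]
```

View pics/c4.png

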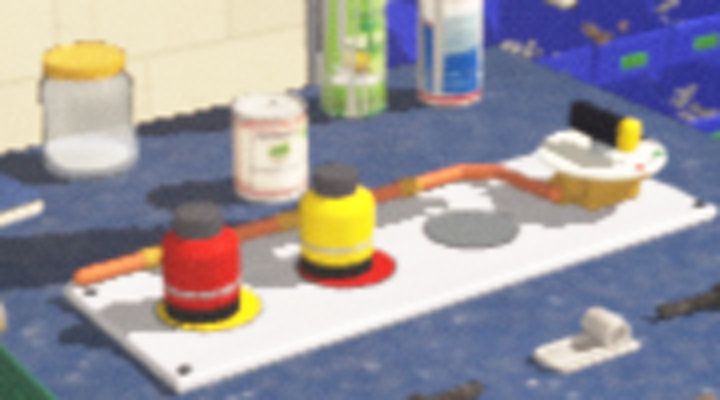

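The valve is shut (pointer at the red mark, crop 628,133). The canisters are at (200,270) and (337,230) and undisturbed. Next, the red canister.

```bash
python3 -m pendant '[[[0.003,0.339,0.02,0,0,-90,1],[0.003,0.339,0.02,0,0,-90,1],[0.003,0.339,0.02,0,0,-90,1],[0.003,0.339,0.02,0,0,-90,1],[0.003,0.339,0.02,0,0,-90,1]]]' >/dev/null; python3 st.py .605 .174 .32 -90
```

```text
5.65 [0.6046 0.0863 0.3287] [ 1.7994e+02 -1.5000e-01 -1.3680e+02] w 0.0874
to [-0.0604  0.0637  0.0086] [  0.11  -0.12 -46.8 ]
```

```bash
python3 -m pendant '[[[-0.06,0.064,0.008,0,0,-46.8,1],[-0.06,0.064,0.008,0,0,-46.8,1],[-0.06,0.064,0.008,0,0,-46.8,1],[-0.06,0.064,0.008,0,0,-46.8,1],[-0.06,0.064,0.008,0,0,-46.8,1]]]' >/dev/null;python3 -m pendant '[[[0,0,0,0,0,-4,1],[0,0,0,0,0,-4,1]]]' >/dev/null; python3 st.py .605 .174 .204 -90;  python3 - <<'E'
from h import *
a=cap("s4","scene");to(.605,.174,.204,-90)
x,y=proj((.605,.174,.1),"scene").astype(int)
A=cv2.resize(a[y-50:y+50,x-70:x+70],None,fx=4,fy=4,interpolation=cv2.INTER_CUBIC);cv2.imwrite("pics/c5.png",A)
E
```

```text
6.35 [0.6054 0.1722 0.3207] [ 1.7985e+02 -8.0000e-02 -9.0120e+01] w 0.0875
to [-2.000e-03  1.000e-04  1.167e-01] [ 0.15 -0.08 -0.12]
to [-0.002   0.0002  0.117 ] [ 0.13 -0.07 -0.28]
```

View pics/c5.png

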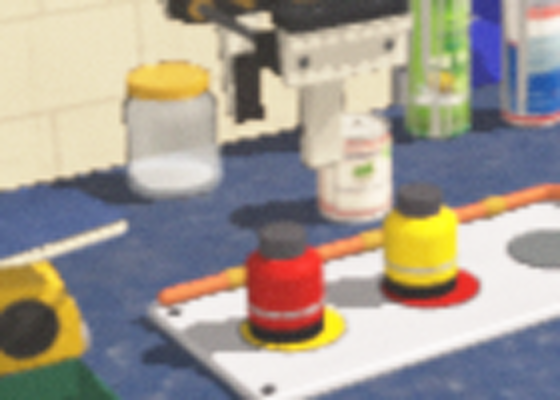

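The fingers straddle the red canister (fingers at 322 and 250, canister at 285). Descend and grip.

```bash
python3 -m pendant '[[[-0.001,0,0.04,0,0,0,1],[-0.002,0,0.08,0,0,0,1],[-0.002,0,0.105,0,0,0,1],[-0.002,0,0.117,0,0,0,1],[-0.002,0,0.117,0,0,0,-1]]]' 30 |tail -5;python3 -m pendant '[[[0,0,0,0,0,0,-1],[0,0,0,0,0,0,-1],[0,0,0,0,0,0,-1],[0,0,0,0,0,0,-1],[0,0,0,0,0,0,-1]]]'; python3 st.py .605 .174 .204 -90
```

```text
tcp_pos: [0.6053, 0.1739, 0.2035]
eef_rot: [179.8, -0.1, -90.3]
contact_force: [-0.1, 0.8, 0.9]
gripper_width: 0.0839
gripper_force: 0.0
time_s: 7.4
tcp_pos: [0.6059, 0.1744, 0.2066]
eef_rot: [-179.9, 0.0, -90.2]
contact_force: [-1.6, 0.4, 6.0]
gripper_width: 0.0516
gripper_force: 30.0
7.4 [0.6059 0.1744 0.2066] [-1.7994e+02  3.0000e-02 -9.0170e+01] w 0.0516
to [0.0004 0.0009 0.0026] [-0.06  0.03 -0.17]
```

```bash
python3 -m pendant '[[[0,0,-0.03,0,0,0,-1],[0,0,-0.07,0,0,0,-1],[0,0,-0.11,0,0,0,-1],[0,0,-0.11,0,0,0,-1],[0.04,0,-0.11,0,0,0,-1]]]' 40|tail -2;python3 st.py .6135 -.0508 .315 -90
```

```text
gripper_width: 0.0513
gripper_force: 40.0
7.9 [0.6061 0.137  0.3166] [-1.7982e+02  1.4000e-01 -8.9970e+01] w 0.0513
to [ 0.1878 -0.0073  0.0012] [-0.18  0.14  0.03]
```

```bash
python3 -m pendant '[[[0.04,-0.002,0,0,0,0,-1],[0.08,-0.004,0,0,0,0,-1],[0.12,-0.006,0,0,0,0,-1],[0.16,-0.007,0,0,0,0,-1],[0.188,-0.007,0,0,0,0,-1]]]' |tail -2;python3 -m pendant '[[[0,0,0,0,0,0,-1],[0,0,0,0,0,0,-1]]]'|tail -2;python3 st.py .6135 -.0508 .206 -90;  python3 - <<'E'
from h import *
t=cap("t5");a=cap("s5","scene")
x,y=proj((.61,-.05,.1),"scene").astype(int)
A=cv2.resize(a[y-50:y+50,x-70:x+70],None,fx=4,fy=4,interpolation=cv2.INTER_CUBIC);cv2.imwrite("pics/c6.png",A)
E
```

```text
gripper_width: 0.0511
gripper_force: 40.0
gripper_width: 0.0512
gripper_force: 40.0
8.6 [ 0.6116 -0.0546  0.3146] [ 1.7992e+02  1.0000e-02 -9.0290e+01] w 0.0512
to [-0.0037 -0.002   0.1086] [ 0.08  0.01 -0.29]
```

View pics/c6.png

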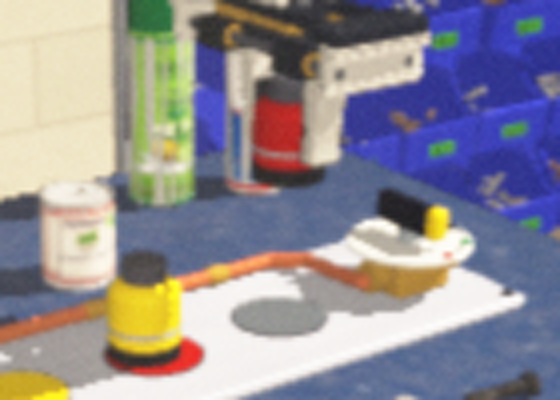

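The red canister is held upright, just above the spare pad (278,316). The yellow one still stands on the red pad (145,310). Lower it.

```bash
python3 -m pendant '[[[-0.003,-0.002,0.04,0,0,0,-1],[-0.003,-0.002,0.08,0,0,0,-1],[-0.003,-0.002,0.1,0,0,0,-1],[-0.003,-0.002,0.106,0,0,0,-1],[-0.003,-0.002,0.106,0,0,0,-1]]]' ;python3 -m pendant '[[[0,0,0,0,0,0,-1],[0,0,0,0,0,0,-1]]]';python3 st.py .6135 -.0508 .206 -90
```

```text
time_s: 9.2
tcp_pos: [0.6142, -0.0499, 0.2092]
eef_rot: [179.9, -0.0, -90.1]
contact_force: [-0.7, -0.6, -2.8]
gripper_width: 0.0515
gripper_force: 40.0
time_s: 9.4
tcp_pos: [0.6149, -0.0504, 0.2112]
eef_rot: [-179.8, 0.0, -90.1]
contact_force: [0.0, -0.7, -3.6]
gripper_width: 0.0514
gripper_force: 40.0
9.4 [ 0.6149 -0.0504  0.2112] [-1.7984e+02  3.0000e-02 -9.0140e+01] w 0.0514
to [0.0005 0.0014 0.0052] [-0.16  0.03 -0.14]
```

```bash
python3 -m pendant '[[[0,0,0.002,0,0,0,-1],[0,0,0.004,0,0,0,-1],[0,0,0.004,0,0,0,-1]]]' |sed -n '2p;4p';python3 -m pendant '[[[0,0,0,0,0,0,-1],[0,0,0.001,0,0,0,-1]]]'|sed -n '2p;4p'
```

```text
tcp_pos: [0.6144, -0.0507, 0.2066]
contact_force: [-1.9, 0.5, 3.6]
tcp_pos: [0.6145, -0.0507, 0.2065]
contact_force: [-7.3, 3.7, 23.6]
```

Standing on the pad. Release and rise.

```bash
python3 -m pendant '[[[0,0,-0.001,0,0,0,-0.2],[0,0,-0.001,0,0,0,0.2],[0,0,-0.001,0,0,0,1],[0,0,-0.001,0,0,0,1],[0,0,-0.001,0,0,0,1]]]' |tail -2; python3 -m pendant '[[[0,0,-0.0,0,0,0,1],[0,0,-0.03,0,0,0,1],[0,0,-0.07,0,0,0,1],[0,0,-0.11,0,0,0,1],[0,0,-0.11,0,0,0,1]]]' |tail -2
cat >> h.py <<'E'
def cans(im):
    """side-coloured blob in top view: cap-centred estimate from annulus+cap, plus pad blobs"""
    hsv=cv2.cvtColor(im,cv2.COLOR_BGR2HSV).astype(int);H,S,V=hsv[...,0],hsv[...,1],hsv[...,2]
    roi=np.zeros(H.shape,bool);roi[140:275,265:425]=1
    for n,m in(("red",((H<8)|(H>172))&(S>120)),("yel",(H>20)&(H<35)&(S>120))):
        for c in blobs(m&roi,30):
            q=cv2.minEnclosingCircle(c);print(n,np.round(q,1).tolist() if 0 else (np.round(q[0],1),round(q[1],1)),"z.06",ray(q[0],.06)[:2].round(4),"z.01",ray(q[0],.01)[:2].round(4))
E
python3 - <<'E'
from h import *
t=cap("t6");cans(t);crop(t,265,140,455,285,4,"c7")
to(.61,.062,.317,-90)
E
```

```text
gripper_width: 0.0711
gripper_force: 0.0
gripper_width: 0.0878
gripper_force: 0.0
to [-0.1126  0.0053  0.002 ] [-0.36  0.06 -0.15]
```

View pics/c7.png

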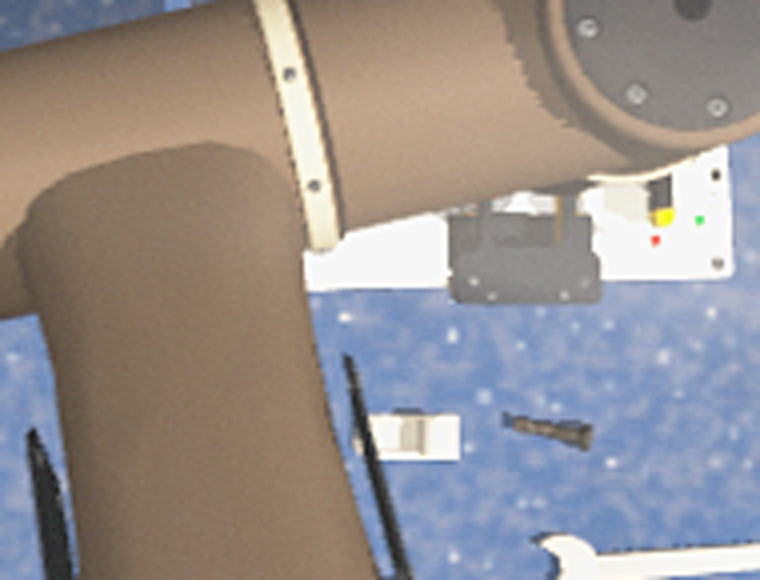

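The arm now hides the row from the top camera; the catch (410,437) and bolt 2 (550,430) are unchanged. From here I'll measure canisters in the scene view numerically.

```bash
cat >> h.py <<'E'
def sc(im):
    hsv=cv2.cvtColor(im,cv2.COLOR_BGR2HSV).astype(int);H,S,V=hsv[...,0],hsv[...,1],hsv[...,2]
    roi=np.zeros(H.shape,bool);roi[160:265,262:440]=1
    for n,m in(("red",((H<8)|(H>172))&(S>150)),("yel",(H>20)&(H<33)&(S>150))):
        for c in blobs(m&roi,15):
            x,y,w,h=cv2.boundingRect(c);u=(x+(w-1)/2,y+(h-1)/2)
            print(n,"box",(x,y,w,h),"z.043",ray(u,.043,"scene")[:2].round(4),"pad",ray(u,.01,"scene")[:2].round(4))
E
python3 - <<'E'
from h import *
for n in("s1","s3","s5"):print(n);sc(cv2.imread(f"pics/{n}.png"))
print("now");sc(cap("s6","scene"))
to(.61,.062,.317,-90)
E
```

```text
s1
red box (288, 216, 18, 6) z.043 [0.5599 0.1968] pad [0.6192 0.1674]
red box (326, 207, 18, 8) z.043 [0.5469 0.0923] pad [0.6052 0.0554]
red box (287, 201, 19, 16) z.043 [0.6128 0.1705] pad [0.6759 0.1392]
yel box (286, 216, 25, 11) z.043 [0.5456 0.2001] pad [0.6039 0.1709]
yel box (322, 206, 17, 5) z.043 [0.5662 0.094 ] pad [0.626  0.0572]
yel box (316, 191, 23, 15) z.043 [0.6261 0.0665] pad [0.6902 0.0277]
yel box (404, 171, 4, 8) z.043 [ 0.6461 -0.2366] pad [ 0.7116 -0.2972]
yel box (262, 160, 15, 3) z.043 [1.0139 0.0679] pad [1.1059 0.0293]
s3
red box (288, 216, 18, 6) z.043 [0.5599 0.1968] pad [0.6192 0.1674]
red box (326, 207, 18, 8) z.043 [0.5469 0.0923] pad [0.6052 0.0554]
red box (286, 201, 20, 16) z.043 [0.6135 0.1716] pad [0.6766 0.1404]
yel box (286, 216, 25, 11) z.043 [0.5456 0.2001] pad [0.6039 0.1709]
yel box (322, 206, 17, 5) z.043 [0.5662 0.094 ] pad [0.626  0.0572]
yel box (320, 191, 20, 15) z.043 [0.6223 0.0607] pad [0.6861 0.0215]
yel box (400, 174, 6, 8) z.043 [ 0.6313 -0.2113] pad [ 0.6957 -0.2701]
yel box (262, 160, 15, 3) z.043 [1.0139 0.0679] pad [1.1059 0.
[... 345 characters left out ...]
957 -0.2701]
yel box (262, 160, 15, 3) z.043 [1.0139 0.0679] pad [1.1059 0.0293]
now
red box (326, 207, 18, 8) z.043 [0.5469 0.0923] pad [0.6052 0.0554]
red box (356, 197, 16, 4) z.043 [ 0.5677 -0.0157] pad [ 0.6276 -0.0604]
red box (355, 183, 19, 13) z.043 [ 0.6221 -0.0573] pad [ 0.6858 -0.105 ]
yel box (286, 215, 25, 12) z.043 [0.548  0.1988] pad [0.6065 0.1695]
yel box (322, 206, 17, 5) z.043 [0.5662 0.094 ] pad [0.626  0.0572]
yel box (316, 192, 23, 14) z.043 [0.6232 0.0683] pad [0.6871 0.0296]
yel box (400, 174, 6, 8) z.043 [ 0.6313 -0.2113] pad [ 0.6957 -0.2701]
yel box (262, 160, 15, 3) z.043 [1.0139 0.0679] pad [1.1059 0.0293]
to [-1.127e-01  4.600e-03 -1.000e-04] [-0.15  0.05 -0.18]
```

```bash
python3 -m pendant '[[[-0.05,0,0,0,0,0,1],[-0.1,0.001,0,0,0,0,1],[-0.115,0.002,0,0,0,0,1],[-0.115,0.002,0.0,0,0,0,1],[-0.115,0.002,0.0,0,0,0,1]]]' >/dev/null;python3 st.py .613 .0645 .2045 -90;python3 -c "
from h import *
sc(cap('s7','scene'));to(.613,.0645,.2045,-90)"
```

```text
11.5 [0.6121 0.0643 0.3145] [ 1.7989e+02 -4.0000e-02 -9.0120e+01] w 0.0877
to [-0.0003 -0.0011  0.11  ] [ 0.11 -0.04 -0.12]
red box (326, 207, 18, 8) z.043 [0.5469 0.0923] pad [0.6052 0.0554]
red box (356, 197, 16, 4) z.043 [ 0.5677 -0.0157] pad [ 0.6276 -0.0604]
red box (354, 183, 20, 13) z.043 [ 0.6229 -0.0561] pad [ 0.6867 -0.1037]
yel box (286, 215, 25, 12) z.043 [0.548  0.1988] pad [0.6065 0.1695]
yel box (322, 206, 17, 5) z.043 [0.5662 0.094 ] pad [0.626  0.0572]
yel box (317, 191, 23, 15) z.043 [0.6246 0.0642] pad [0.6886 0.0252]
yel box (400, 174, 6, 8) z.043 [ 0.6313 -0.2113] pad [ 0.6957 -0.2701]
yel box (262, 160, 14, 3) z.043 [1.0149 0.0694] pad [1.107  0.0308]
to [-0.0009 -0.0009  0.1102] [ 0.09 -0.04 -0.18]
```

```bash
python3 -m pendant '[[[0,0,0.04,0,0,0,1],[0,0,0.08,0,0,0,1],[0,0,0.1,0,0,0,1],[0,0,0.108,0,0,0,1],[0,0,0.108,0,0,0,-1]]]' 40 |tail -5;python3 -m pendant '[[[0,0,0,0,0,0,-1],[0,0,0,0,0,0,-1],[0,0,0,0,0,0,-1],[0,0,0,0,0,0,-1],[0,0,0,0,0,0,-1]]]'; python3 -m pendant '[[[0,0,-0.03,0,0,0,-1],[0,0,-0.07,0,0,0,-1],[0,0,-0.11,0,0,0,-1],[0,0,-0.11,0,0,0,-1]]]' |tail -2;python3 st.py .606 .1694 .318 -90;python3 -c "
from h import *
sc(cap('s8','scene'));to(.606,.1694,.318,-90)"
```

```text
tcp_pos: [0.6123, 0.0631, 0.2065]
eef_rot: [179.9, -0.1, -90.2]
contact_force: [0.4, -0.3, 1.5]
gripper_width: 0.0834
gripper_force: 0.0
time_s: 12.55
tcp_pos: [0.6128, 0.0644, 0.2085]
eef_rot: [-179.9, 0.0, -90.1]
contact_force: [-0.8, 0.9, 4.7]
gripper_width: 0.0514
gripper_force: 40.0
gripper_width: 0.0514
gripper_force: 40.0
12.95 [0.614  0.0647 0.3235] [-1.7949e+02  1.4000e-01 -9.0110e+01] w 0.0514
to [-0.1046  0.0082  0.0057] [-0.51  0.14 -0.11]
red box (321, 206, 23, 10) z.043 [0.5505 0.0978] pad [0.609  0.0612]
red box (356, 197, 16, 4) z.043 [ 0.5677 -0.0157] pad [ 0.6276 -0.0604]
red box (354, 183, 20, 13) z.043 [ 0.6229 -0.0561] pad [ 0.6867 -0.1037]
yel box (285, 215, 26, 12) z.043 [0.5487 0.1998] pad [0.6072 0.1706]
yel box (400, 174, 6, 8) z.043 [ 0.6313 -0.2113] pad [ 0.6957 -0.2701]
yel box (320, 166, 15, 5) z.043 [ 0.837 -0.063] pad [ 0.9163 -0.1112]
yel box (320, 160, 12, 6) z.043 [ 0.8881 -0.0883] pad [ 0.971  -0.1382]
to [-0.1048  0.0072  0.0026] [-0.28  0.12 -0.16]
```

```bash
python3 -m pendant '[[[-0.04,0.003,0,0,0,0,-1],[-0.08,0.006,0,0,0,0,-1],[-0.105,0.007,0,0,0,0,-1],[-0.105,0.007,0,0,0,0,-1],[-0.105,0.007,0,0,0,0,-1]]]' |tail -2;python3 -m pendant '[[[0,0,0.04,0,0,0,-1],[0,0,0.08,0,0,0,-1],[0,0,0.1,0,0,0,-1],[0,0,0.104,0,0,0,-1],[0,0,0.104,0,0,0,-1]]]';python3 -m pendant '[[[0,0,0,0,0,0,-1],[0,0,0,0,0,0,-1]]]'; python3 st.py .606 .1694 .208 -90
```

```text
gripper_width: 0.0516
gripper_force: 40.0
time_s: 14.0
tcp_pos: [0.6057, 0.1684, 0.2127]
eef_rot: [179.9, -0.1, -90.2]
contact_force: [0.4, -0.0, -2.8]
gripper_width: 0.0517
gripper_force: 40.0
time_s: 14.2
tcp_pos: [0.6064, 0.1694, 0.2152]
eef_rot: [-179.9, 0.1, -90.2]
contact_force: [-0.0, -0.7, -3.0]
gripper_width: 0.0516
gripper_force: 40.0
14.2 [0.6064 0.1694 0.2152] [-1.7987e+02  7.0000e-02 -9.0170e+01] w 0.0516
to [-0.      0.0004  0.0072] [-0.13  0.07 -0.17]
```

```bash
python3 -m pendant '[[[0,0,0.002,0,0,0,-1],[0,0,0.004,0,0,0,-1],[0,0,0.006,0,0,0,-1],[0,0,0.006,0,0,0,-1],[0,0,0.006,0,0,0,-1]]]' |sed -n '2p;4p';python3 -m pendant '[[[0,0,0.001,0,0,0,-1],[0,0,0.001,0,0,0,-1]]]'|sed -n '2p;4p'
```

```text
tcp_pos: [0.6058, 0.1694, 0.2085]
contact_force: [-3.7, -1.1, 6.5]
tcp_pos: [0.6057, 0.1694, 0.2085]
contact_force: [-6.7, -0.9, 13.9]
```

Standing. Release, rise, and go above the red canister.

```bash
python3 -m pendant '[[[0,0,-0.001,0,0,0,-0.2],[0,0,-0.001,0,0,0,0.2],[0,0,-0.001,0,0,0,1],[0,0,-0.001,0,0,0,1],[0,0,-0.001,0,0,0,1]]]' |tail -2; python3 -m pendant '[[[0,0,-0.0,0,0,0,1],[0,0,-0.03,0,0,0,1],[0,0,-0.07,0,0,0,1],[0,0,-0.11,0,0,0,1],[0,0,-0.11,0,0,0,1]]]' |tail -2
python3 -m pendant '[[[0.05,0,0,0,0,0,1],[0.1,0,0,0,0,0,1],[0.15,-0.004,0,0,0,0,1],[0.2,-0.008,0,0,0,0,1],[0.22,-0.008,0.0,0,0,0,1]]]' >/dev/null;python3 -c "
from h import *
sc(cap('s9','scene'));to(.6145,-.0507,.206,-90)"
```

```text
gripper_width: 0.0708
gripper_force: 0.0
gripper_width: 0.0876
gripper_force: 0.0
red box (321, 206, 23, 10) z.043 [0.5505 0.0978] pad [0.609  0.0612]
red box (356, 197, 16, 4) z.043 [ 0.5677 -0.0157] pad [ 0.6276 -0.0604]
red box (354, 183, 20, 13) z.043 [ 0.6229 -0.0561] pad [ 0.6867 -0.1037]
yel box (286, 201, 25, 26) z.043 [0.5832 0.1802] pad [0.6441 0.1496]
yel box (400, 174, 6, 8) z.043 [ 0.6313 -0.2113] pad [ 0.6957 -0.2701]
yel box (262, 160, 14, 3) z.043 [1.0149 0.0694] pad [1.107  0.0308]
to [-0.0048 -0.0018  0.1113] [ 0.04 -0.03 -0.37]
```

Red is unchanged on the spare pad; pick it.

```bash
python3 -m pendant '[[[-0.004,-0.001,0.04,0,0,0,1],[-0.004,-0.001,0.08,0,0,0,1],[-0.004,-0.001,0.1,0,0,0,1],[-0.004,-0.001,0.11,0,0,0,1],[-0.004,-0.001,0.11,0,0,0,-1]]]' 40 |tail -5;python3 -m pendant '[[[0,0,0,0,0,0,-1],[0,0,0,0,0,0,-1],[0,0,0,0,0,0,-1],[0,0,0,0,0,0,-1],[0,0,0,0,0,0,-1]]]'; python3 -m pendant '[[[0,0,-0.03,0,0,0,-1],[0,0,-0.07,0,0,0,-1],[0,0,-0.11,0,0,0,-1],[0,0,-0.11,0,0,0,-1]]]' |tail -2;python3 -c "
from h import *
sc(cap('s10','scene'));to(.6097,.0597,.318,-90)"
```

```text
tcp_pos: [0.6139, -0.0466, 0.2063]
eef_rot: [179.9, -0.0, -90.2]
contact_force: [-0.1, 0.4, 0.1]
gripper_width: 0.0837
gripper_force: 0.0
time_s: 17.45
tcp_pos: [0.6144, -0.0467, 0.2084]
eef_rot: [-179.9, 0.0, -90.2]
contact_force: [-2.1, 0.1, 4.8]
gripper_width: 0.0514
gripper_force: 40.0
gripper_width: 0.0517
gripper_force: 40.0
red box (321, 206, 23, 9) z.043 [0.553  0.0962] pad [0.6118 0.0595]
yel box (286, 201, 25, 26) z.043 [0.5832 0.1802] pad [0.6441 0.1496]
yel box (400, 174, 6, 8) z.043 [ 0.6313 -0.2113] pad [ 0.6957 -0.2701]
yel box (262, 160, 15, 3) z.043 [1.0139 0.0679] pad [1.1059 0.0293]
to [-0.1063  0.0053  0.0026] [-0.31  0.07 -0.17]
```

```bash
python3 -m pendant '[[[-0.04,0.003,0,0,0,0,-1],[-0.08,0.005,0,0,0,0,-1],[-0.11,0.005,0,0,0,0,-1],[-0.11,0.005,0,0,0,0,-1],[-0.11,0.005,0,0,0,0,-1]]]' |tail -2;python3 -m pendant '[[[0,0,0.04,0,0,0,-1],[0,0,0.08,0,0,0,-1],[0,0,0.1,0,0,0,-1],[0,0,0.104,0,0,0,-1],[0,0,0.104,0,0,0,-1]]]' |tail -2;python3 -m pendant '[[[0,0,0.0,0,0,0,-1],[0,0,0.002,0,0,0,-1],[0,0,0.002,0,0,0,-1]]]'; python3 st.py .6097 .0637 .2085 -90
```

```text
gripper_width: 0.0512
gripper_force: 40.0
gripper_width: 0.0514
gripper_force: 40.0
time_s: 19.2
tcp_pos: [0.6097, 0.0633, 0.2125]
eef_rot: [-179.9, 0.0, -90.2]
contact_force: [0.2, 0.5, -3.1]
gripper_width: 0.0518
gripper_force: 40.0
19.2 [0.6097 0.0633 0.2125] [-1.7991e+02  4.0000e-02 -9.0180e+01] w 0.0518
to [-0.0004 -0.      0.004 ] [-0.09  0.04 -0.18]
```

```bash
python3 -m pendant '[[[0,0,0.002,0,0,0,-1],[0,0,0.004,0,0,0,-1],[0,0,0.004,0,0,0,-1],[0,0,0.004,0,0,0,-1]]]' |sed -n '2p;4p';python3 -m pendant '[[[0,0,0.001,0,0,0,-1],[0,0,0.001,0,0,0,-1]]]'|sed -n '2p;4p'
```

```text
tcp_pos: [0.6096, 0.0634, 0.2085]
contact_force: [-2.7, 0.4, 5.6]
tcp_pos: [0.6095, 0.0634, 0.2084]
contact_force: [-6.9, 1.4, 13.3]
```

```bash
python3 -m pendant '[[[0,0,-0.001,0,0,0,-0.2],[0,0,-0.001,0,0,0,0.2],[0,0,-0.001,0,0,0,1],[0,0,-0.001,0,0,0,1],[0,0,-0.001,0,0,0,1]]]' |tail -2; python3 -m pendant '[[[0,0,-0.0,0,0,0,1],[0,0,-0.03,0,0,0,1],[0,0,-0.07,0,0,0,1],[0,0,-0.11,0,0,0,1],[0,0,-0.11,0,0,0,1]]]' |tail -2
python3 -m pendant '[[[0.035,0.035,0,0,0,0,1],[0.07,0.07,0,0,0,3,1],[0.1,0.1,0,0,0,6,1],[0.13,0.14,0.0,0,0,9,1],[0.17,0.168,0.0,0,0,12,1]]]' >/dev/null;python3 - <<'E'
from h import *
sc(cap('s11','scene'));to(.4416,-.1064,.26,-101.7)
t=cap('t11');crop(t,180,140,455,285,2.9,"c8")
E
```

```text
gripper_width: 0.071
gripper_force: 0.0
gripper_width: 0.0872
gripper_force: 0.0
red box (321, 206, 23, 9) z.043 [0.553  0.0962] pad [0.6118 0.0595]
red box (323, 191, 19, 15) z.043 [0.6185 0.0549] pad [0.682  0.0153]
yel box (286, 216, 25, 11) z.043 [0.5456 0.2001] pad [0.6039 0.1709]
yel box (283, 200, 24, 17) z.043 [0.6177 0.1724] pad [0.6812 0.1413]
yel box (400, 174, 6, 8) z.043 [ 0.6313 -0.2113] pad [ 0.6957 -0.2701]
yel box (262, 160, 15, 3) z.043 [1.0139 0.0679] pad [1.1059 0.0293]
to [-0.0055 -0.0061  0.057 ] [ 0.17 -0.02 -0.83]
```

View pics/c8.png

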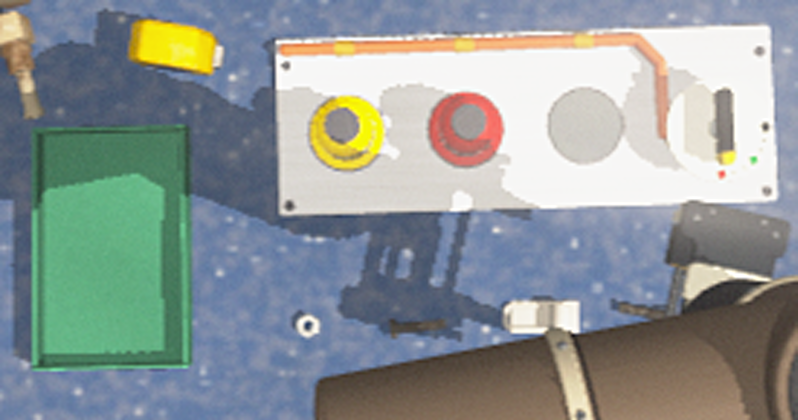

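Both canisters stand on their own pads (yellow at 345,130, red at 466,128). The nut (308,325), bolt 1 (417,327) and catch (540,317) are unchanged. Now bolt 2.

```bash
python3 - <<'E'
from h import *
c=lambda x,y:np.array([180+(x+.5)/2.9-.5,140+(y+.5)/2.9-.5])
print("yel",ray(c(343,124),.082)[:2],"red",ray(c(468,122),.082)[:2],"nut",ray(c(308,325),.01)[:2])
E
python3 -m pendant '[[[-0.005,-0.006,0.04,0,0,-0.8,1],[-0.005,-0.006,0.08,0,0,-0.8,1],[-0.005,-0.006,0.1,0,0,-0.8,1],[-0.005,-0.006,0.1,0,0,-0.8,1]]]' 30 >/dev/null; python3 st.py .4416 -.1064 .181 -101.7
```

```text
yel [0.60732505 0.16877081] red [0.60947248 0.06034509] nut [0.4293887 0.204217 ]
21.8 [ 0.4468 -0.1027  0.2151] [ 1.7970e+02 -1.1000e-01 -1.0139e+02] w 0.0875
to [0.0045 0.0042 0.0341] [ 0.3  -0.11  0.31]
```

```bash
python3 -m pendant '[[[0.004,0.004,0.015,0,0,0,1],[0.004,0.004,0.028,0,0,0,1],[0.004,0.004,0.033,0,0,0,1],[0.004,0.004,0.033,0,0,0,1]]]' ; python3 -m pendant '[[[0,0,0,0,0,0,-1],[0,0,0,0,0,0,-1],[0,0,0,0,0,0,-1],[0,0,0,0,0,0,-1],[0,0,0,0,0,0,-1]]]' >/dev/null;python3 -m pendant '[[[0,0,0,0,0,0,-1],[0,0,0,0,0,0,-1],[0,0,0,0,0,0,-1],[0,0,0,0,0,0,-1],[0,0,0,0,0,0,-1]]]'
```

```text
time_s: 22.2
tcp_pos: [0.4436, -0.1056, 0.185]
eef_rot: [-180.0, -0.0, -101.4]
contact_force: [0.1, -0.3, -0.3]
gripper_width: 0.0878
gripper_force: 0.0
time_s: 23.2
tcp_pos: [0.4432, -0.1057, 0.1845]
eef_rot: [180.0, -0.0, -101.4]
contact_force: [0.1, 0.2, 0.8]
gripper_width: 0.0135
gripper_force: 0.2
```

```bash
python3 -m pendant '[[[0,0,0,0,0,0,-1],[0,0,0,0,0,0,-1],[0,0,0,0,0,0,-1]]]'|tail -2;python3 -m pendant '[[[0,0,-0.03,0,0,0,-1],[0,0,-0.07,0,0,0,-1],[0,0,-0.12,0,0,0,-1],[0,0,-0.12,0,0,0,-1]]]' ;python3 st.py .5 .40 .30 -90
```

```text
gripper_width: 0.0083
gripper_force: 30.0
time_s: 23.9
tcp_pos: [0.4452, -0.1056, 0.3107]
eef_rot: [-179.4, 0.1, -101.3]
contact_force: [0.6, 0.9, -1.2]
gripper_width: 0.0091
gripper_force: 30.0
23.9 [ 0.4452 -0.1056  0.3107] [-1.7940e+02  1.5000e-01 -1.0129e+02] w 0.0091
to [-0.5065  0.0454  0.0115] [ -0.61   0.09 -11.29]
```

```bash
python3 -m pendant '[[[-0.05,0.005,0,0,0,-1,-1],[-0.1,0.01,0,0,0,-2,-1],[-0.15,0.015,0,0,0,-3,-1],[-0.2,0.02,0,0,0,-4,-1],[-0.25,0.025,0,0,0,-5,-1]]]'|tail -2;python3 -m pendant '[[[-0.05,0.005,0,0,0,-1,-1],[-0.1,0.01,0,0,0,-2,-1],[-0.15,0.015,0,0,0,-3,-1],[-0.2,0.02,0,0,0,-4,-1],[-0.25,0.025,0,0,0,-5,-1]]]'|tail -2;python3 st.py .5 .40 .21 -90
```

```text
gripper_width: 0.0086
gripper_force: 30.0
gripper_width: 0.0084
gripper_force: 30.0
24.9 [0.4702 0.3951 0.3044] [180.    -0.   -91.31] w 0.0084
to [-0.0056 -0.0296  0.0944] [ 0.   -0.   -1.31]
```

```bash
python3 -m pendant '[[[-0.005,-0.01,0.04,0,0,0,-1],[-0.005,-0.01,0.08,0,0,0,-1],[-0.005,-0.01,0.103,0,0,0,-1],[-0.005,-0.01,0.103,0,0,0,-1],[-0.005,-0.01,0.103,0,0,0,0]]]';python3 -m pendant '[[[0,0,0,0,0,0,0],[0,0,0,0,0,0,0],[0,0,0,0,0,0,0],[0,0,-0.04,0,0,0,1],[0,0,-0.09,0,0,0,1]]]'|tail -2;python3 st.py .437 -.026 .30 -90
```

```text
time_s: 25.4
tcp_pos: [0.4811, 0.398, 0.2018]
eef_rot: [-180.0, -0.0, -91.4]
contact_force: [0.9, 0.6, 0.5]
gripper_width: 0.0124
gripper_force: 0.0
gripper_width: 0.051
gripper_force: 0.0
25.9 [0.4803 0.3971 0.291 ] [179.85  -0.21 -91.39] w 0.051
to [ 0.424   0.0331 -0.0074] [ 0.15 -0.2  -1.39]
```

```bash
python3 -m pendant '[[[0.05,0.004,0,0,0,-1.3,1],[0.1,0.008,0,0,0,-1.3,1],[0.15,0.012,0,0,0,-1.3,1],[0.2,0.016,0,0,0,-1.3,1],[0.25,0.02,0,0,0,-1.3,1]]]'|tail -2;python3 -m pendant '[[[0.05,0.004,0,0,0,0,1],[0.1,0.008,0,0,0,0,1],[0.15,0.012,0,0,0,0,1],[0.174,0.013,0,0,0,0,1],[0.174,0.013,0,0,0,0,1]]]'|tail -2;python3 -c "
from h import *
t=cap('t12');a=cap('s12','scene');to(.437,-.0267,.185,-90)
x,y=proj((.437,-.0267,.04),'scene').astype(int)
A=cv2.resize(a[y-45:y+35,x-60:x+60],None,fx=5,fy=5,interpolation=cv2.INTER_CUBIC);cv2.imwrite('pics/c9.png',A)"
```

```text
gripper_width: 0.0865
gripper_force: 0.0
gripper_width: 0.0875
gripper_force: 0.0
to [0.0014 0.0049 0.1073] [-0.1   0.04 -0.18]
```

View pics/c9.png

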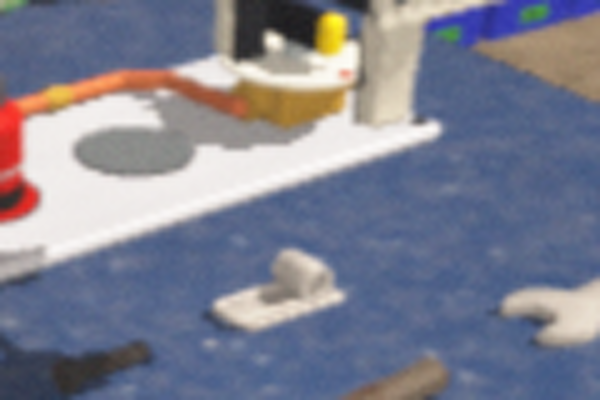

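The catch's roll (300,275) lies below the midpoint of the fingers. Descend.

```bash
python3 -m pendant '[[[0.001,0.005,0.04,0,0,0,1],[0.001,0.005,0.08,0,0,0,1],[0.001,0.005,0.1,0,0,0,1],[0.001,0.005,0.107,0,0,0,1],[0.001,0.005,0.107,0,0,0,-1]]]' 30; python3 -m pendant '[[[0,0,0,0,0,0,-1],[0,0,0,0,0,0,-1],[0,0,0,0,0,0,-1],[0,0,0,0,0,0,-1],[0,0,0,0,0,0,-1]]]' >/dev/null;python3 -m pendant '[[[0,0,0,0,0,0,-1],[0,0,0,0,0,0,-1],[0,0,0,0,0,0,-1],[0,0,0,0,0,0,-1],[0,0,0,0,0,0,-1]]]'
```

```text
time_s: 27.5
tcp_pos: [0.4369, -0.0251, 0.1842]
eef_rot: [179.9, -0.0, -90.0]
contact_force: [0.3, -0.3, 0.6]
gripper_width: 0.0835
gripper_force: 0.0
time_s: 28.5
tcp_pos: [0.4367, -0.0259, 0.1846]
eef_rot: [180.0, -0.0, -90.1]
contact_force: [0.6, -0.1, 1.8]
gripper_width: 0.0239
gripper_force: 30.0
```

```bash
python3 -m pendant '[[[0,0,-0.03,0,0,0,-1],[0,0,-0.07,0,0,0,-1],[0,0,-0.11,0,0,0,-1],[-0.02,0,-0.11,0,0,0,-1],[-0.06,0,-0.11,0,0,0,-1]]]' 40|tail -2;python3 -m pendant '[[[-0.05,-0.01,0,0,0,0,-1],[-0.1,-0.02,0,0,0,0,-1],[-0.15,-0.04,0,0,0,0,-1],[-0.2,-0.06,0,0,0,0,-1],[-0.24,-0.08,0,0,0,0,-1]]]'|tail -2;python3 st.py .525 .36 .205 -90
```

```text
gripper_width: 0.0237
gripper_force: 40.0
gripper_width: 0.0237
gripper_force: 40.0
29.5 [0.5152 0.2722 0.2944] [ 1.7998e+02 -1.0000e-02 -9.0030e+01] w 0.0237
to [-0.0878 -0.0098  0.0893] [ 0.02 -0.01 -0.03]
```

```bash
python3 -m pendant '[[[-0.05,-0.01,0,0,0,0,-1],[-0.086,-0.01,0,0,0,0,-1],[-0.086,-0.01,0.0,0,0,0,-1],[-0.086,-0.01,0.045,0,0,0,-1],[-0.086,-0.01,0.085,0,0,0,-1]]]'|tail -2;python3 -m pendant '[[[0,0,0,0,0,0,-1],[0,0,0,0,0,0,0.2],[0,0,0,0,0,0,0.2],[0,0,0,0,0,0,0.2],[0,0,0,0,0,0,0.2]]]';python3 -m pendant '[[[0,0,-0.04,0,0,0,0.2],[0,0,-0.09,0,0,0,1],[0,0,-0.09,0,0,0,1]]]'|tail -2;python3 st.py .4287 .1032 .30 -85
```

```text
gripper_width: 0.0236
gripper_force: 40.0
time_s: 30.5
tcp_pos: [0.5257, 0.3565, 0.2116]
eef_rot: [-179.9, 0.1, -90.1]
contact_force: [-0.3, -0.6, -0.5]
gripper_width: 0.0494
gripper_force: 0.0
gripper_width: 0.0634
gripper_force: 0.0
30.8 [0.5271 0.3576 0.3082] [-179.44    0.5   -89.98] w 0.0634
to [0.2545 0.0985 0.005 ] [-0.58  0.47 -4.99]
```

```bash
python3 -m pendant '[[[0.045,0.018,0,0,0,-1,1],[0.09,0.036,0,0,0,-2,1],[0.135,0.054,0,0,0,-3,1],[0.18,0.072,0,0,0,-4,1],[0.225,0.09,0,0,0,-5,1]]]'|tail -2;python3 -m pendant '[[[0.03,0.009,0,0,0,0,1],[0.03,0.009,0.04,0,0,0,1],[0.03,0.009,0.08,0,0,0,1],[0.03,0.009,0.08,0,0,0,1],[0.03,0.009,0.08,0,0,0,1]]]'|tail -2;python3 st.py .4287 .1032 .184 -85;python3 -c "
from h import *
t=cap('t13');a=cap('s13','scene');
x,y=proj((.4287,.1032,.02),'scene').astype(int);print(x,y)
A=cv2.resize(a[y-45:y+35,x-60:x+60],None,fx=5,fy=5,interpolation=cv2.INTER_CUBIC);cv2.imwrite('pics/c10.png',A)"
```

```text
gripper_width: 0.0878
gripper_force: 0.0
gripper_width: 0.0876
gripper_force: 0.0
31.8 [0.429  0.1007 0.2204] [ 1.7997e+02 -5.0000e-02 -8.5040e+01] w 0.0876
to [-0.0025  0.      0.0364] [ 0.03 -0.05 -0.04]
357 238
```

View pics/c10.png

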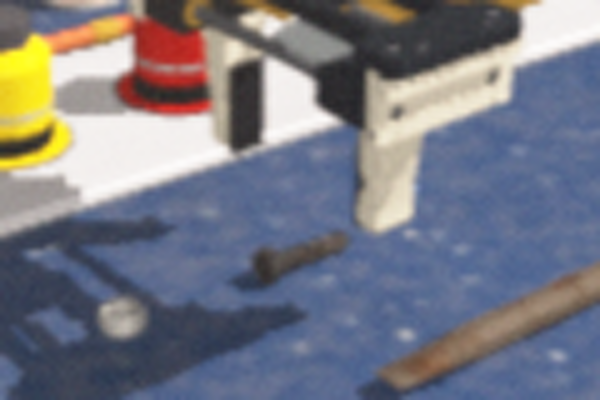

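Bolt 1 (305,255) lies between the fingers. Descend.

```bash
python3 -m pendant '[[[-0.003,0,0.02,0,0,0,1],[-0.003,0,0.034,0,0,0,1],[-0.003,0,0.037,0,0,0,1],[-0.003,0,0.037,0,0,0,-1],[-0.003,0,0.037,0,0,0,-1]]]' 30; python3 -m pendant '[[[0,0,0,0,0,0,-1],[0,0,0,0,0,0,-1],[0,0,0,0,0,0,-1],[0,0,0,0,0,0,-1],[0,0,0,0,0,0,-1]]]' >/dev/null;python3 -m pendant '[[[0,0,0,0,0,0,-1],[0,0,0,0,0,0,-1],[0,0,0,0,0,0,-1],[0,0,0,0,0,0,-1],[0,0,0,0,0,0,-1]]]'; python3 -m pendant '[[[0,0,0,0,0,0,-1],[0,0,-0.03,0,0,0,-1],[0,0,-0.07,0,0,0,-1],[0,0,-0.11,0,0,0,-1],[0,0,-0.11,0,0,0,-1]]]'; python3 st.py .46 .355 .205 -85
```

```text
time_s: 32.4
tcp_pos: [0.4289, 0.104, 0.1837]
eef_rot: [-179.9, 0.1, -85.0]
contact_force: [0.4, 0.8, -0.1]
gripper_width: 0.077
gripper_force: 0.0
time_s: 33.4
tcp_pos: [0.4284, 0.1036, 0.1826]
eef_rot: [180.0, -0.0, -85.1]
contact_force: [0.5, 0.5, 0.4]
gripper_width: 0.0089
gripper_force: 30.0
time_s: 33.9
tcp_pos: [0.4298, 0.1045, 0.2975]
eef_rot: [-179.5, 0.2, -85.0]
contact_force: [-0.3, -0.2, -0.3]
gripper_width: 0.0089
gripper_force: 30.0
33.9 [0.4298 0.1045 0.2975] [-179.54    0.23  -85.01] w 0.0089
to [-0.2466 -0.0511  0.094 ] [-0.46  0.23 -0.01]
```

```bash
python3 -m pendant '[[[-0.045,-0.01,0,0,0,0,-1],[-0.09,-0.02,0,0,0,0,-1],[-0.135,-0.03,0,0,0,0,-1],[-0.18,-0.04,0,0,0,0,-1],[-0.225,-0.05,0,0,0,0,-1]]]'|tail -2;python3 -m pendant '[[[-0.022,-0.001,0,0,0,0,-1],[-0.022,-0.001,0,0,0,0,-1],[-0.022,-0.001,0.04,0,0,0,-1],[-0.022,-0.001,0.08,0,0,0,-1],[-0.022,-0.001,0.09,0,0,0,-1]]]';python3 -m pendant '[[[0,0,0,0,0,0,-1],[0,0,0,0,0,0,-0.2],[0,0,0,0,0,0,-0.2],[0,0,0,0,0,0,-0.2],[0,0,-0.04,0,0,0,-0.2]]]'|tail -2;python3 -m pendant '[[[0,0,-0.05,0,0,0,0],[0,0,-0.05,0,0,0,1],[0,0,-0.05,0,0,0,1]]]'|tail -2; python3 st.py .4292 .2042 .26 -90;python3 - <<'E'
from h import *
a=cap('s14','scene');sc(a);t=cap('t14')
x,y=proj((.429,.2042,.005)).astype(int);print("top nut px",x,y)
x,y=proj((.429,.2042,.005),"scene").astype(int)
A=cv2.resize(a[y-15:y+15,x-20:x+20],(560,420),interpolation=cv2.INTER_CUBIC)
B=cv2.resize(a[190:310,180:320],(560,420) if 0 else (560,480),interpolation=cv2.INTER_CUBIC)
cv2.imwrite("pics/c11.png",B)
hsv=cv2.cvtColor(a,cv2.COLOR_BGR2HSV).astype(int)
m=(hsv[...,1]<70)&(hsv[...,2]>110);roi=np.zeros(m.shape,bool);roi[y-25:y+25,x-30:x+30]=1
for c in blobs(m&roi,6):
    b=cv2.boundingRect(c);print(b,ray((b[0]+(b[2]-1)/2,b[1]+(b[3]-1)/2),.005,"scene")[:2])
E
```

```text
gripper_width: 0.0092
gripper_force: 30.0
time_s: 34.9
tcp_pos: [0.4565, 0.3516, 0.1987]
eef_rot: [179.7, -0.3, -85.2]
contact_force: [0.6, -0.2, -0.6]
gripper_width: 0.0086
gripper_force: 30.0
gripper_width: 0.033
gripper_force: 0.0
gripper_width: 0.0534
gripper_force: 0.0
35.7 [0.4582 0.3543 0.2954] [-179.82    0.24  -85.07] w 0.0534
to [0.1472 0.0419 0.0346] [-0.17  0.24  4.93]
red box (321, 206, 23, 9) z.043 [0.553  0.0962] pad [0.6118 0.0595]
red box (323, 191, 19, 15) z.043 [0.6185 0.0549] pad [0.682  0.0153]
yel box (286, 216, 25, 11) z.043 [0.5456 0.2001] pad [0.6039 0.1709]
yel box (283, 200, 24, 17) z.043 [0.6177 0.1724] pad [0.6812 0.1413]
yel box (400, 174, 6, 8) z.043 [ 0.6313 -0.2113] pad [ 0.6957 -0.2701]
yel box (262, 160, 15, 4) z.043 [1.0089 0.0702] pad [1.1005 0.0317]
top nut px 286 251
(310, 268, 5, 5) [0.39012998 0.25003433]
(316, 251, 14, 10) [0.42828443 0.20073725]
(333, 245, 7, 3) [0.44733848 0.15189587]
(330, 233, 11, 4) [0.49608927 0.12355841]
(291, 230, 39, 13) [0.5234316  0.17990204]
```

View pics/c11.png

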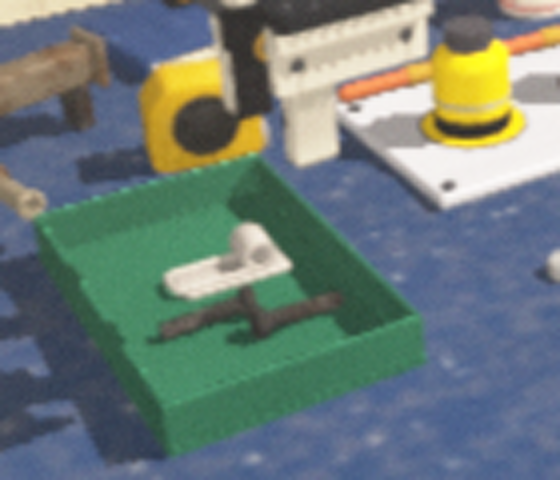

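The catch (230,260) and both bolts (200,320; 300,315) are in the tray. The nut is still in its place. Fetch the nut.

```bash
python3 -m pendant '[[[0.045,0.013,0,0,0,5,1],[0.09,0.026,0,0,0,5,1],[0.13,0.04,0,0,0,5,1],[0.147,0.042,0,0,0,5,1],[0.147,0.042,0.03,0,0,5,1]]]'|tail -2;python3 -m pendant '[[[0,0,0.03,0,0,0,1],[0,0,0.05,0,0,0,1],[0,0,0.05,0,0,0,1],[0,0,0.05,0,0,0,1]]]'|tail -2;python3 - <<'E'
from h import *
a=cap('s15','scene');to(.4292,.2035,.1825,-90)
hsv=cv2.cvtColor(a,cv2.COLOR_BGR2HSV).astype(int)
x,y=proj((.429,.2042,.005),"scene").astype(int)
m=(hsv[...,1]<70)&(hsv[...,2]>110);roi=np.zeros(m.shape,bool);roi[y-20:y+20,x-20:x+20]=1
for c in blobs(m&roi,6):
    b=cv2.boundingRect(c);print(b,ray((b[0]+(b[2]-1)/2,b[1]+(b[3]-1)/2),.005,"scene")[:2])
E
```

```text
gripper_width: 0.0871
gripper_force: 0.0
gripper_width: 0.0876
gripper_force: 0.0
to [ 0.0009 -0.0001  0.0305] [-0.01 -0.01 -0.05]
(316, 235, 25, 26) [0.45173252 0.17150757]
(301, 235, 7, 5) [0.52710144 0.19490965]
```

```bash
python3 -m pendant '[[[0.001,0,0.015,0,0,0,1],[0.001,0,0.026,0,0,0,1],[0.001,0,0.031,0,0,0,1],[0.001,0,0.031,0,0,0,-1],[0.001,0,0.031,0,0,0,-1]]]' 30; python3 -m pendant '[[[0,0,0,0,0,0,-1],[0,0,0,0,0,0,-1],[0,0,0,0,0,0,-1],[0,0,0,0,0,0,-1],[0,0,0,0,0,0,-1]]]' >/dev/null;python3 -m pendant '[[[0,0,0,0,0,0,-1],[0,0,0,0,0,0,-1],[0,0,0,0,0,0,-1],[0,0,0,0,0,0,-1],[0,0,0,0,0,0,-1]]]'
```

```text
time_s: 37.25
tcp_pos: [0.4289, 0.2031, 0.1819]
eef_rot: [-180.0, 0.0, -90.1]
contact_force: [-0.0, 0.8, 0.5]
gripper_width: 0.0769
gripper_force: 0.0
time_s: 38.25
tcp_pos: [0.4287, 0.203, 0.1816]
eef_rot: [180.0, -0.0, -90.1]
contact_force: [0.1, -0.0, -0.4]
gripper_width: 0.0178
gripper_force: 30.0
```

```bash
python3 -m pendant '[[[0,0,-0.03,0,0,0,-1],[0,0,-0.07,0,0,0,-1],[0,0,-0.1,0,0,0,-1],[-0.03,-0.02,-0.1,0,0,0,-1],[-0.07,-0.04,-0.1,0,0,0,-1]]]' 40|tail -2;python3 -m pendant '[[[-0.04,-0.025,0,0,0,0,-1],[-0.08,-0.05,0,0,0,0,-1],[-0.12,-0.075,0,0,0,0,-1],[-0.142,-0.086,0,0,0,0,-1],[-0.142,-0.086,0,0,0,0,-1]]]'|tail -2;python3 st.py .555 .415 .21 -90
```

```text
gripper_width: 0.0177
gripper_force: 40.0
gripper_width: 0.0177
gripper_force: 40.0
39.25 [0.5561 0.4174 0.28  ] [ 1.7999e+02 -3.0000e-02 -9.0000e+01] w 0.0177
to [0.0024 0.0011 0.07  ] [ 0.01 -0.03 -0.  ]
```

```bash
python3 -m pendant '[[[0.002,0,0.04,0,0,0,-1],[0.002,0,0.07,0,0,0,-1],[0.002,0,0.07,0,0,0,-1],[0.002,0,0.07,0,0,0,-0.2],[0.002,0,0.07,0,0,0,-0.2]]]'|tail -2;python3 -m pendant '[[[0,0,0,0,0,0,-0.2],[0,0,0,0,0,0,-0.2],[0,0,-0.04,0,0,0,-0.2],[0,0,-0.09,0,0,0,0],[0,0,-0.12,0,0,0,1]]]'|tail -2
python3 -m pendant '[[[0.05,0,0,0,0,0,1],[0.1,0,0,0,0,0,1],[0.15,0,0,0,0,0,1],[0.2,0,0,0,0,0,1],[0.25,0,0,0,0,0,1]]]'|tail -2
python3 st.py .6068 -.1647 .33 180;python3 - <<'E'
from h import *
a=cap('s16','scene');sc(a)
cv2.imwrite("pics/c12.png",cv2.resize(a[165:305,185:435],(800,448),interpolation=cv2.INTER_CUBIC))
E
```

```text
gripper_width: 0.0288
gripper_force: 0.0
gripper_width: 0.0457
gripper_force: 0.0
gripper_width: 0.084
gripper_force: 0.0
40.75 [0.5542 0.1609 0.3327] [-1.7991e+02  6.0000e-02 -9.0040e+01] w 0.084
to [ 0.3256 -0.0528  0.0025] [-3.000e-02  1.200e-01  8.996e+01]
red box (321, 206, 23, 9) z.043 [0.553  0.0962] pad [0.6118 0.0595]
red box (322, 191, 20, 15) z.043 [0.6193 0.0561] pad [0.6828 0.0165]
yel box (286, 216, 25, 11) z.043 [0.5456 0.2001] pad [0.6039 0.1709]
yel box (283, 200, 24, 17) z.043 [0.6177 0.1724] pad [0.6812 0.1413]
yel box (400, 174, 6, 8) z.043 [ 0.6313 -0.2113] pad [ 0.6957 -0.2701]
```

View pics/c12.png

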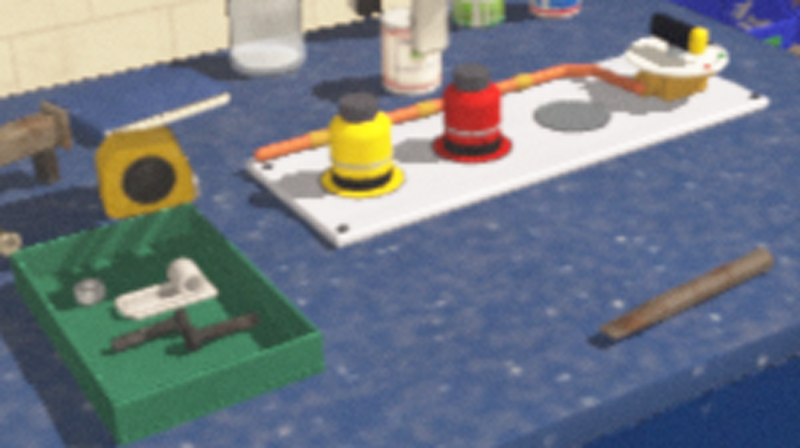

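The nut (90,290), catch and bolts are in the tray, both canisters are on their pads, and the valve is shut. Now the valve.

```bash
python3 -m pendant '[[[0.326,-0.053,0,0,0,89,1],[0.326,-0.053,0,0,0,89,1],[0.326,-0.053,0,0,0,89,1],[0.326,-0.053,0,0,0,89,1],[0.326,-0.053,0,0,0,89,1]]]'>/dev/null; python3 st.py .6068 -.1647 .33 -179
```

```text
41.3 [ 0.5945 -0.0859  0.3328] [-1.7993e+02  9.0000e-02 -1.3337e+02] w 0.0876
to [ 0.0489 -0.0631  0.0028] [-3.000e-02  1.100e-01  4.563e+01]
```

```bash
python3 -m pendant '[[[0.049,-0.063,0,0,0,45.6,1],[0.049,-0.063,0,0,0,45.6,1],[0.049,-0.063,0,0,0,45.6,1],[0.049,-0.063,0,0,0,45.6,1],[0.049,-0.063,0,0,0,45.6,1]]]'>/dev/null; python3 -m pendant '[[[0,0,0,0,0,3,1],[0,0,0,0,0,3,1]]]'>/dev/null;python3 st.py .6068 -.1647 .235 -179
```

```text
42.0 [ 0.6071 -0.1629  0.3324] [ 1.8000e+02  7.0000e-02 -1.7906e+02] w 0.0877
to [ 0.0004 -0.0018  0.0974] [ 0.    0.07 -0.06]
```

```bash
python3 -m pendant '[[[0,-0.002,0.04,0,0,0,1],[0,-0.002,0.08,0,0,0,1],[0,-0.002,0.097,0,0,0,1],[0,-0.002,0.097,0,0,0,0],[0,-0.002,0.097,0,0,0,-1]]]' 20 >/dev/null; python3 -m pendant '[[[0,0,0,0,0,0,-1],[0,0,0,0,0,0,-1],[0,0,0,0,0,0,-1],[0,0,0,0,0,0,-1],[0,0,0,0,0,0,-1]]]' >/dev/null;python3 -m pendant '[[[0,0,0,0,0,0,-1],[0,0,0,0,0,0,-1],[0,0,0,0,0,0,-1],[0,0,0,0,0,0,-1]]]';python3 -c "
from h import *
sc(cap('s17','scene'));to(.6068,-.1647,.235,-132.9)"
```

```text
time_s: 43.4
tcp_pos: [0.6071, -0.1646, 0.2345]
eef_rot: [180.0, -0.0, -179.0]
contact_force: [0.4, 1.9, 0.6]
gripper_width: 0.0131
gripper_force: 20.0
red box (321, 206, 23, 9) z.043 [0.553  0.0962] pad [0.6118 0.0595]
red box (323, 191, 20, 15) z.043 [0.6177 0.0538] pad [0.6812 0.0141]
yel box (286, 216, 25, 11) z.043 [0.5456 0.2001] pad [0.6039 0.1709]
yel box (282, 200, 25, 17) z.043 [0.6184 0.1735] pad [0.6819 0.1424]
yel box (400, 174, 6, 8) z.043 [ 0.6313 -0.2113] pad [ 0.6957 -0.2701]
yel box (262, 160, 15, 3) z.043 [1.0139 0.0679] pad [1.1059 0.0293]
to [ 0.0003 -0.0001 -0.0005] [ 1.000e-02 -1.000e-02 -4.609e+01]
```

```bash
python3 -m pendant '[[[0,0,0,0,0,-8,-1],[0,0,0,0,0,-16,-1],[0,0,0,0,0,-24,-1],[0,0,0,0,0,-32,-1],[0,0,0,0,0,-40,-1]]]' >/dev/null;python3 -m pendant '[[[0,0,0,0,0,-3,-1],[0,0,0,0,0,-6,-1],[0,0,0,0,0,-6,-1],[0,0,0,0,0,-6,-1]]]'
```

```text
time_s: 44.35
tcp_pos: [0.6071, -0.1647, 0.2345]
eef_rot: [180.0, 0.0, -133.1]
contact_force: [0.0, 1.8, 0.4]
gripper_width: 0.0125
gripper_force: 19.9
```

Release, rise, move clear, and check the dial from above.

```bash
python3 -m pendant '[[[0,0,0,0,0,0,0],[0,0,0,0,0,0,1],[0,0,0,0,0,0,1],[0,0,0,0,0,0,1],[0,0,0,0,0,0,1]]]'|tail -2; python3 -m pendant '[[[0,0,-0.04,0,0,0,1],[0,0,-0.08,0,0,0,1],[0,0,-0.13,0,0,0,1],[0,0,-0.17,0,0,0,1],[0,0,-0.17,0,0,0,1]]]'|tail -2
python3 -m pendant '[[[0.04,-0.025,0,0,0,0,1],[0.08,-0.05,0,0,0,0,1],[0.12,-0.075,0,0,0,0,1],[0.16,-0.1,0,0,0,0,1],[0.2,-0.125,0,0,0,0,1]]]'|head -2;python3 st.py .35 -.5 .4 -133
```

```text
gripper_width: 0.0472
gripper_force: 0.0
gripper_width: 0.0855
gripper_force: 0.0
time_s: 45.85
tcp_pos: [0.5615, -0.398, 0.4046]
45.85 [ 0.5615 -0.398   0.4046] [-179.99    0.   -133.  ] w 0.0879
to [0.2188 0.0851 0.0046] [-0.01  0.   -0.  ]
```

```bash
python3 -m pendant '[[[0.045,0.017,0,0,0,0,1],[0.09,0.034,0,0,0,0,1],[0.135,0.05,0,0,0,0,1],[0.18,0.068,0,0,0,0,1],[0.219,0.085,0,0,0,0,1]]]'|head -2;python3 - <<'E'
from h import *
t=cap('t18');a=cap('s18','scene');sc(a);cans(t)
hsv=cv2.cvtColor(t,cv2.COLOR_BGR2HSV).astype(int);H,S,V=hsv[...,0],hsv[...,1],hsv[...,2]
roi=np.zeros(H.shape,bool);roi[160:215,412:446]=1
bar=ray(proj((.607,-.165,.08)),.08)
for n,m,z in(("ptr",(H>20)&(H<34)&(S>130),.08),("bar",V<80,.08),("green",(H>45)&(H<85)&(S>120),.048),("red",((H<8)|(H>172))&(S>120),.048)):
    for c in blobs(m&roi,1):
        p=ray(c.reshape(-1,2).mean(0),z)[:2];q=cv2.minAreaRect(c)
        v=p-[.607,-.165];print(n,cv2.contourArea(c),p.round(4),"valve deg",round((np.degrees(np.arctan2(v[1],v[0]))-182.1)%360,1),np.round(q[1],1),q[2])
E
```

```text
time_s: 46.35
tcp_pos: [0.3483, -0.4991, 0.4046]
red box (321, 206, 23, 9) z.043 [0.553  0.0962] pad [0.6118 0.0595]
red box (323, 192, 18, 14) z.043 [0.6164 0.0579] pad [0.6797 0.0185]
yel box (286, 201, 25, 26) z.043 [0.5832 0.1802] pad [0.6441 0.1496]
yel box (404, 172, 5, 8) z.043 [ 0.6385 -0.2319] pad [ 0.7035 -0.2922]
yel box (262, 160, 15, 3) z.043 [1.0139 0.0679] pad [1.1059 0.0293]
red (array([340.2, 183.9]), 12.3) z.06 [0.6062 0.0618] z.01 [0.6111 0.0603]
yel (array([299.2, 185.5]), 12.7) z.06 [0.6017 0.1671] z.01 [0.6064 0.1704]
ptr 11.0 [ 0.5885 -0.1843] valve deg 44.0 [2.8 4.2] 45.0
red 1.0 [ 0.5677 -0.1668] valve deg 0.5 [1. 1.] 90.0
```

```bash
python3 -c "
from plant import r
print(r.close_job())"
```

```text
the job is handed in; nothing more can be done
None
```

The job is handed in (no verdict was returned): the canisters are swapped to within a few millimetres of their pad centres, both bolts, the nut and the catch were in the tray when last viewed, just before the valve was reopened, and the valve measured about 44° against the 45° target.

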